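# Pack up the low saddle so the bottle run-out rail lies level

### The arm

A 6-joint arm with a two-finger parallel gripper is mounted at the origin on the work surface. World frame = base frame: x ahead of the robot, y to its left, z up, the work surface at z = 0. Lengths are in m, angles in degrees, forces in N, time in s.
With the tool pointing down it reaches from about 0.275 to 0.875 m from the base axis. Payload 12.5 kg.
Tool frame: the origin (TCP) lies at the very end of the fingers, on their centre line; the grasp point (between the pads) lies 19 mm behind it; z points along the fingers, y is the line along which they close (so a half turn about z gives the same grasp; the last joint's range is limited). The gripper opens to 85 mm and grips with 20 to 120 N. Pads are 22 mm wide; open, the fingers measure 114 mm over their backs; the gripper's body (76 mm by 85 mm) begins 54 mm behind the grasp point. The pads swing forward as they close: fully open they stand 13 mm farther back than shut.
Start: joints at [69.179, 20.094, 94.641, -0, 65.266, -4.847], TCP at [0.151, 0.529, 0.231] pointing down, gripper open.
Joint ranges: [-157.81, 157.81], [-45, 120.19], [0.68, 151.7], [-89.99, 269.99], [4.06, 180], [-164.3, 164.3]. Speed limits (degrees/s): [127.2, 127.2, 159.86, 180, 180, 180].

### API

Orientations are given as a 3x3 rotation matrix whose columns are the frame's x, y, z axes.
In Python, from cell import manip, camera, finish_job gives the robot as it stands. The module is installed in compiled form; this text tells all that it offers.
- The arm moves only by the tool servo_tool, never from a script. Its argument "deltas" is a list of rows, each a list of 7 numbers: the shift along the world's x, y, z in units of 40 mm (1.0 is 40 mm), then the turn, a rotation vector about the world's x, y, z in rad, then the opening, from 0 (shut) to 1 (fully open). A call has 1 to 20 rows; each row is the pose to reach, as a shift and turn from the pose commanded when the call began; what a row does not reach only later rows make up. A row lasts 1/12 s, in which the tool goes at most 41.7 mm and 7.16 degrees, less where a joint would pass 70% of its speed; a pose out of reach is approached as far as the arm can. A call with a gripper value outside its range is refused whole. The fingers move at their own pace and stop on an object; "grip_force" is the grip in N (left out, the last holds). Time passes only in rows, so rows that repeat a pose let the fingers close. It gives the time, the measured TCP pose, the force, the opening and the grip force at its end, in the units of the state.
- manip.state(): the state, without advancing time (a new reading comes with each control period).
- camera(name): name is "side" or "top" or "wrist"; returns a dict with "img" (420x560x3 uint8, blue, green, red), "fx", "fy", "cx", "cy" (pixels), "R" (3x3) and "t" (3): a world point X has camera coordinates R X + t; the wrist camera has in their place "mount" (4x4, takes a point from camera to tool coordinates, whose origin is the TCP and whose axes are the flange's). Camera axes: x right, y down, z forward; pixel columns grow to the right and rows downward; lengths in m; the calibration is good to about 2 mm. A picture is of the moment at which its call begins: read the wrist's pose just before it. There is no depth.
- finish_job(): hands the job in; it is judged then, once.
The state is a dict: "clock": time; "joint_pos": joint angles; "joint_velocities": joint speeds; "joint_torque": joint torques, N m; "ee_pos": TCP position; "orientation": TCP orientation; "force": force on the tool from outside, world axes, zero at the start; "ft_torque": the same for the moment, N m; "width": finger opening in m; "gripper_force": force on a finger pad.
Only numpy, scipy, OpenCV 4.12 (cv2) and the standard library are available. Lean on these libraries where they do the work, as an engineer would, in place of code of your own. Each camera call takes 0.05 s, during which the arm holds its last target. There are 200 camera calls.

### The job

The run-out rail has to lie level between its two supports, but the low saddle sits too low: choose the two of the three spacer plates that together come closest to making up the height difference between the two seats, stack them flat and centred in the saddle (lower them in, do not drop them) and leave the third where it lies in the rack. Then lay the rail across, one end on the stacked plates between the saddle's cheeks and the other on the tall stand, and let go of it. Do not disturb the bottle, cup and wrench.

Things in the scene. Friction and masses are not known exactly. Their poses are not given: they have to be found in the camera images.
- saddle: Low saddle, dark steel, fixed: base 80 x 80 x 10 mm; on it a seat 30 mm above the table, a channel along the saddle's y, open at both ends, 54 mm long, 48 mm wide between two upright cheeks (9 mm thick) that rise 46 mm above the seat: room for fingers only at the open ends. Origin: centre of its underside. The tall stand lies 240 mm away along its +y.
- saddle_seat (a point): Centre of the saddle's seat (on its upper face); axes as saddle, z up.
- stand: Tall stand, fixed: base 96 x 70 mm, dark post and steel head with the seat on top, 240 mm from the saddle along its +y and turned the same way. Origin: 68 mm straight below the centre of its seat.
- stand_seat (a point): Centre of the upper face of the tall stand's seat (fixed dark post with a steel head), 40 mm along y, 72 mm wide along x between two lips 10 mm high. Axes as the saddle. It lies 26 to 38 mm higher than the saddle's seat, differently each time: the height to make up.
- rack: Fixed plywood rack, 260 (x) x 82 mm (y): floor 8 mm thick; along its long sides two walls 34 mm high, 66 mm apart inside; ends open. Origin: centre of its underside. The three spacers lie flat in a row along its x, 80 mm apart, in any order, their 60 mm length across the rack, so only their 40 mm width can be gripped there.
- spacer_thin: Aluminium spacer plate 40 mm (its x) x 60 mm (its y), 10 mm thick, about 65 g. Origin: centre of its underside, z up.
- spacer_mid: Aluminium spacer plate 40 mm (x) x 60 mm (y), 16 mm thick, about 104 g. Origin: centre of its underside, z up.
- spacer_thick: Aluminium spacer plate 40 mm (x) x 60 mm (y), 22 mm thick, about 143 g. Origin: centre of its underside, z up.
- rail: Run-out rail: a flat steel bar with a white strip on its top, 320 mm long (its y), 40 mm wide (its x), 14 mm thick, 0.3 to 0.5 kg, lying flat on the table at the start. Origin: centre of its underside. Laid across, its middle belongs about halfway between the two seats.
- bottle: Capped green glass bottle, 60 mm across, 200 mm tall; to be left alone. Origin: centre of its underside.
- cup: Small white tasting cup, 52 mm across, 50 mm high; to be left alone. Origin: centre of its underside.
- wrench: Steel wrench 180 mm long; to be left alone. It lies along its x.
Mind the look-alikes: they are no part of the job. Leave any orange or purple look-alike of the spacer_mid alone.

How it is judged:
By the outcome, as a careful person would: the job done as asked, in the order asked, and still so for the second after the job is handed in, with the robot touching nothing.
It also fails if it takes over 72 s, if anything falls off the work surface, if the arm or the gripper's body presses on something with over 40 N, if the wrist force passes 120 N, or if a joint passes its speed limit or range.

## Working session

There is one attempt and no reset: what is moved stays moved. The work goes in short steps, Python scripts to look and compute and a tool call to move; the robot and the scene stay as the last step left them, time stands still between calls to the robot, and variables do not carry over. Pictures are saved under pics/ and viewed, at most 10 in all, crops included, and the job is handed in when it is done.

Besides the shell and the picture viewer there is one more tool, called after ">>>" by a JSON object that holds its "api" and its "payload", one argument or row to a line. servo_tool: Moves the arm, as the interface text tells. Its arguments: {"type":"object","properties":{"deltas":{"type":"array"},"grip_force":{"type":"number"}},"required":["deltas"]}

```bash
mkdir -p pics; cat > h.py <<'E'
import numpy as np, cv2
from cell import manip, camera, finish_job
def ray(c,u,v,tool=None):
    d=np.array([(u-c['cx'])/c['fx'],(v-c['cy'])/c['fy'],1.])
    if 'mount' in c:
        M=np.array(c['mount']);p,R=tool
        R=np.array(R);p=np.array(p)
        return p+R@M[:3,3], R@M[:3,:3]@d
    R=np.array(c['R']);t=np.array(c['t'])
    return -R.T@t, R.T@d
def onz(c,u,v,z,tool=None):
    o,d=ray(c,u,v,tool); return o+d*(z-o[2])/d[2]
def tri(r1,r2):
    A=[];b=[]
    o1,d1=r1;o2,d2=r2
    s=np.linalg.lstsq(np.c_[d1,-d2],o2-o1,rcond=None)[0]
    p,q=o1+s[0]*d1,o2+s[1]*d2
    return (p+q)/2,np.linalg.norm(p-q)
E
python3 - <<'E'
from h import *
import pickle
s=manip.state(); print(s['ee_pos'],s['orientation'],s['clock'])
D={}
for n in('top','side','wrist'):
    c=camera(n);D[n]=c;cv2.imwrite(f'pics/{n}0.png',c['img'])
    if n!='wrist':
        R=np.array(c['R']);print(n,-R.T@np.array(c['t']),R.round(3).tolist(),c['fx'])
    else: print(c['mount'],c['fx'])
pickle.dump((D,s),open('d0.pkl','wb'))
cv2.imwrite('pics/tb.png',cv2.resize(D['top']['img'],(800,600)))
E
```

```text
[0.15119788 0.52845794 0.23074567] [[-9.61391952e-01  2.75182353e-01 -4.31925767e-04]
 [ 2.75182669e-01  9.61391337e-01 -1.09345013e-03]
 [ 1.14351511e-04 -1.17009264e-03 -9.99999309e-01]] 0.0
top [0.40203513 0.01479391 1.49469902] [[-0.009, -1.0, -0.009], [-0.992, 0.01, -0.129], [0.129, 0.008, -0.992]] 529.8057200925056
side [-0.00149497 -0.50783298  0.88018255] [[0.665, -0.746, -0.017], [-0.553, -0.478, -0.682], [0.501, 0.464, -0.731]] 405.6860469769748
[[ 6.09203075e-04 -9.52204091e-01 -3.05461943e-01  7.91297218e-02]
 [ 9.99999765e-01  4.84297770e-04  4.84684320e-04  8.79464461e-05]
 [-3.13583854e-04 -3.05462166e-01  9.52204162e-01 -1.42419260e-01]
 [ 0.00000000e+00  0.00000000e+00  0.00000000e+00  1.00000000e+00]] 332.4330148464448
```

View pics/top0.png

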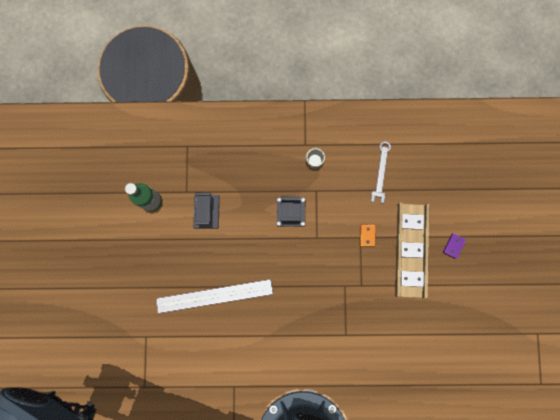

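View pics/side0.png

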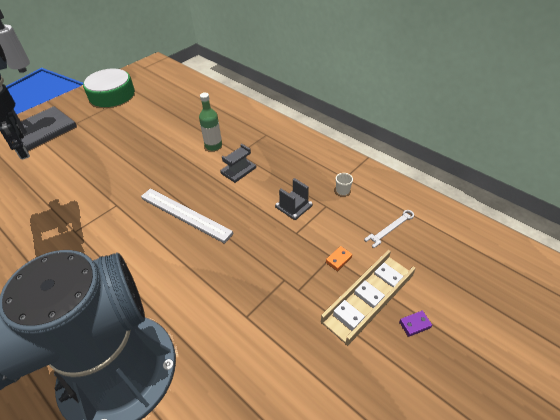

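The top picture shows the saddle at (291,211), the stand at (205,210) and the rail from (157,306) to (272,287). The rack is at (412,250) with plates at (413,222), (412,250) and (412,279). The orange (368,235) and purple (455,246) look-alikes lie outside the rack. The side picture agrees.

```bash
python3 - <<'E'
from h import *
import pickle
D,s=pickle.load(open('d0.pkl','rb'));c=D['top']
for n,u,v,z in [('sad',291,211,.03),('sadW',278,212,.076),('stand',204,209,.065),('r1',157,306,.014),('r2',272,287,.014),('p1',413,222,.02),('p2',412,250,.02),('p3',412,279,.02),('cup',315,158,.03),('bot',142,195,0.1),('wr',378,197,0),('or',368,235,.01),('rackT',413,204,.034),('rackB',412,297,.034)]:
    print(n,onz(c,u,v,z).round(3))
i=c['img'].astype(int);h=cv2.cvtColor(c['img'],cv2.COLOR_BGR2HSV)
m=((h[...,2]>170)&(h[...,1]<40)).astype(np.uint8)
for k in cv2.findContours(m,0,2)[0]:
    if cv2.contourArea(k)>100: print(cv2.minAreaRect(k))
E
```

```text
sad [0.613 0.027 0.03 ]
sadW [0.604 0.062 0.076]
stand [0.616 0.264 0.065]
r1 [0.354 0.4   0.014]
r2 [0.403 0.082 0.014]
p1 [ 0.58  -0.314  0.02 ]
p2 [ 0.502 -0.308  0.02 ]
p3 [ 0.421 -0.305  0.02 ]
cup [ 0.764 -0.042  0.03 ]
bot [0.65  0.425 0.1  ]
wr [ 0.655 -0.221  0.   ]
or [ 0.546 -0.189  0.01 ]
rackT [ 0.629 -0.313  0.034]
rackB [ 0.373 -0.3    0.034]
((213.90541076660156, 295.93243408203125), (14.302711486816406, 115.5724868774414), 80.53767395019531)
((412.0, 278.5), (15.0, 22.0), 90.0)
((411.5350341796875, 249.43971252441406), (21.832401275634766, 14.284627914428711), 3.5763344764709473)
((412.5, 221.0), (14.0, 21.0), 90.0)
((314.7500305175781, 160.25), (12.727920532226562, 12.020814895629883), 45.0)
((380.8013000488281, 171.1561737060547), (12.510248184204102, 59.3740348815918), 6.842772960662842)
((539.0715942382812, 18.6863956451416), (48.6883544921875, 21.605031967163086), 38.04704284667969)
((380.0, 36.0), (72.0, 278.0), 90.0)
((195.5, 21.5), (43.0, 83.0), 90.0)
((136.0, 6.5), (13.0, 44.0), 90.0)
((65.5, 35.0), (70.0, 131.0), 90.0)
```

>>> {"api": "servo_tool", "payload": {
  "deltas": [
    [7.5, -8, 0.5, 0, 0, 0.279, 0.6],
    [7.5, -8, 0.5, 0, 0, 0.279, 0.6],
    [7.5, -8, 0.5, 0, 0, 0.279, 0.6],
    [7.5, -8, 0.5, 0, 0, 0.279, 0.6],
    [7.5, -8, 0.5, 0, 0, 0.279, 0.6],
    [7.5, -8, 0.5, 0, 0, 0.279, 0.6],
    [7.5, -8, 0.5, 0, 0, 0.279, 0.6],
    [7.5, -8, 0.5, 0, 0, 0.279, 0.6],
    [7.5, -8, 0.5, 0, 0, 0.279, 0.6],
    [7.5, -8, 0.5, 0, 0, 0.279, 0.6],
    [7.5, -8, 0.5, 0, 0, 0.279, 0.6],
    [7.5, -8, 0.5, 0, 0, 0.279, 0.6],
    [7.5, -8, 0.5, 0, 0, 0.279, 0.6],
    [7.5, -8, 0.5, 0, 0, 0.279, 0.6],
    [7.5, -8, 0.5, 0, 0, 0.279, 0.6],
    [7.5, -8, 0.5, 0, 0, 0.279, 0.6],
    [7.5, -8, 0.5, 0, 0, 0.279, 0.6]
  ]
}}

```text
clock: 1.57
ee_pos: [0.4508, 0.2095, 0.2513]
orientation: [[-1.0, -0.002, -0.0], [-0.002, 1.0, 0.0], [0.0, 0.0, -1.0]]
force: [0.6, -0.0, -0.3]
width: 0.0512
gripper_force: 0.0
```

```bash
cat >> h.py <<'E'
def shot(k):
    import pickle
    s=manip.state();c=camera('wrist');c=dict(c);c['tool']=(s['ee_pos'],s['orientation'])
    pickle.dump(c,open(f'{k}.pkl','wb'));cv2.imwrite(f'pics/{k}.png',c['img']);return s
E
python3 -c "
from h import *
s=shot('A');print(s['clock'],s['ee_pos'],s['width'],s['force'])"
```

```text
1.5667 [0.45081595 0.2094829  0.25132336] 0.05115393519375238 [ 0.55942707 -0.00495331 -0.25704959]
```

>>> {"api": "servo_tool", "payload": {
  "deltas": [
    [3, -2.5, 0, 0, 0, 0, 0.6],
    [3, -2.5, 0, 0, 0, 0, 0.6],
    [3, -2.5, 0, 0, 0, 0, 0.6],
    [3, -2.5, 0, 0, 0, 0, 0.6],
    [3, -2.5, 0, 0, 0, 0, 0.6],
    [3, -2.5, 0, 0, 0, 0, 0.6],
    [3, -2.5, 0, 0, 0, 0, 0.6]
  ]
}}

```text
clock: 2.2
ee_pos: [0.5707, 0.1093, 0.251]
orientation: [[-1.0, -0.001, -0.001], [-0.001, 1.0, 0.0], [0.001, 0.0, -1.0]]
force: [-0.2, -0.7, -0.2]
width: 0.0514
gripper_force: 0.0
```

```bash
python3 -c "
from h import *
s=shot('B');print(s['clock'],s['ee_pos'],s['width'],s['joint_pos'])
cv2.imwrite('pics/AB.png',np.hstack([cv2.imread('pics/A.png')[:,:],cv2.imread('pics/B.png')])[:, :])
a=np.hstack([cv2.imread('pics/A.png'),cv2.imread('pics/B.png')]);print(a.shape)
"
```

```text
2.2 [0.57070431 0.1093358  0.25103405] 0.05135153279044821 [ 6.24985882e+00  2.22746550e+01  8.85528129e+01  1.30880940e-02
  6.92191162e+01 -8.37840365e+01]
(420, 1120, 3)
```

View pics/A.png

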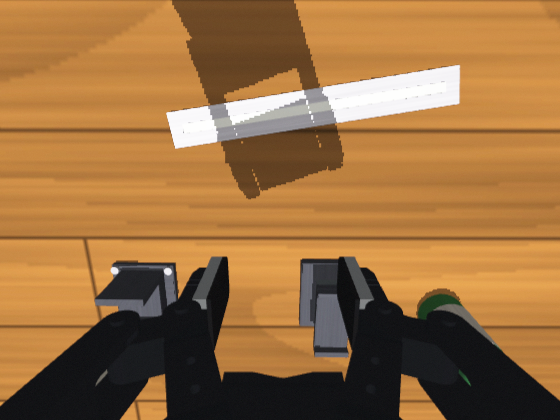

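View pics/B.png

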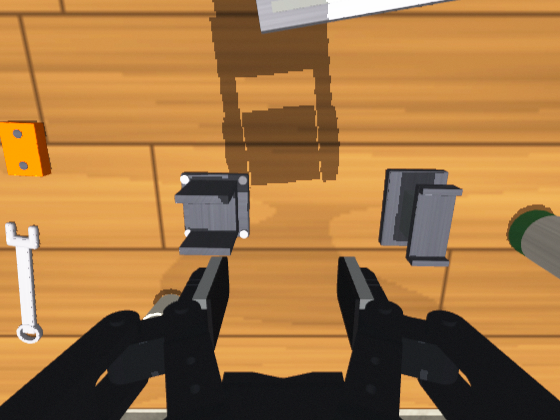

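A shows the rail from (172,130) to (460,85). B shows the saddle around (213,213) and the stand's head around (433,225), both clear of the fingers. The image's right is world +y and down is +x. I'll take a second clear view of the two supports.

>>> {"api": "servo_tool", "payload": {
  "deltas": [
    [2, 2.25, 0, 0, 0, 0, 0.6],
    [2, 2.25, 0, 0, 0, 0, 0.6],
    [2, 2.25, 0, 0, 0, 0, 0.6],
    [2, 2.25, 0, 0, 0, 0, 0.6],
    [2, 2.25, 0, 0, 0, 0, 0.6],
    [2, 2.25, 0, 0, 0, 0, 0.6]
  ]
}}

```text
clock: 2.75
ee_pos: [0.6503, 0.1993, 0.2512]
orientation: [[-1.0, -0.002, -0.001], [-0.002, 1.0, -0.0], [0.001, -0.0, -1.0]]
force: [0.1, -0.0, -0.4]
width: 0.0514
gripper_force: 0.0
```

```bash
python3 - <<'E'
from h import *
import pickle
s=shot('C');print(s['clock'],s['ee_pos'])
# compose enlarged crops B|C of saddle and stand
b=cv2.imread('pics/B.png');c=cv2.imread('pics/C.png')
x=lambda i,u,v:cv2.resize(i[v:v+110,u:u+130],None,fx=3,fy=2.7,interpolation=cv2.INTER_CUBIC)
r=np.vstack([np.hstack([x(b,150,155),x(b,365,155)]),np.hstack([x(c,60,60),x(c,280,60)])])
r=cv2.convertScaleAbs(r,alpha=1.6,beta=15)
cv2.imwrite('pics/crop1.png',r);print(r.shape)
E
```

```text
2.75 [0.65033795 0.19934931 0.25124586]
(594, 780, 3)
```

View pics/crop1.png

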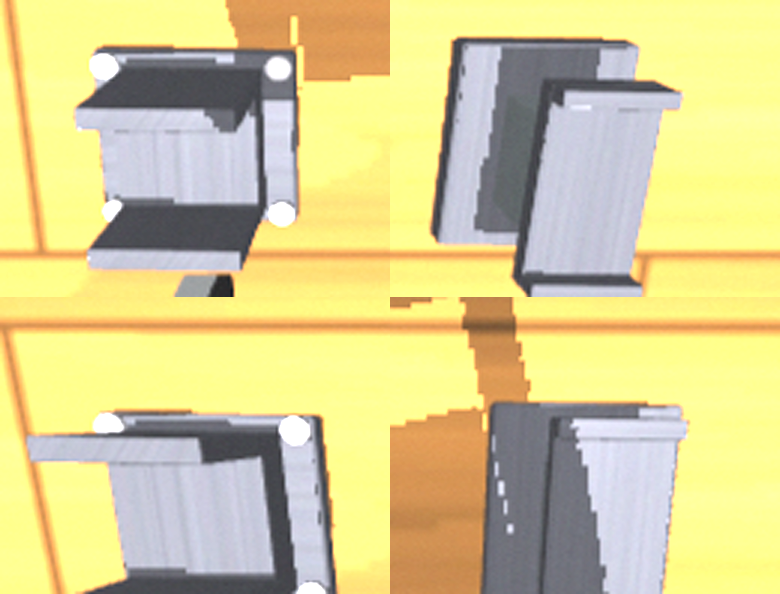

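The crop shows the saddle seat in B between u≈186 and 237 (v 203–231), and the stand seat between u≈409 and 456 (v 195–255). In C the saddle seat lies between u≈96 and 152, and the stand seat between 334 and 375. I'll fit the seats' side edges and triangulate them.

```bash
cat >> h.py <<'E'
def edge(c,p,q,w=5):
    """subpixel near-vertical edge between image pts p,q: strongest |grad u| nearby, robust line u=a+b*v"""
    g=cv2.cvtColor(c['img'],cv2.COLOR_BGR2GRAY).astype(float)
    V=np.arange(p[1],q[1]+1);U=[]
    for v in V:
        u0=p[0]+(q[0]-p[0])*(v-p[1])/(q[1]-p[1]);k=int(round(u0))
        r=np.abs(np.diff(g[v,k-w:k+w+1]));r=np.where(r>0.5*r.max(),r,0)
        U.append(k-w+.5+(r*np.arange(len(r))).sum()/r.sum())
    U=np.array(U);m=np.ones(len(V),bool)
    for _ in range(6):
        f=np.polyfit(V[m],U[m],1);e=np.abs(np.polyval(f,V)-U);m=e<max(1.5*np.median(e),.35)
    return f,e[m].std(),m.mean()
def lineplane(c,f,v1,v2):
    o,d1=ray(c,np.polyval(f,v1),v1,c['tool']);_,d2=ray(c,np.polyval(f,v2),v2,c['tool'])
    n=np.cross(d1,d2);return n/np.linalg.norm(n),o
def line3(a,b,x):
    n=np.array([a[0],b[0],[1,0,0]]);return np.linalg.solve(n,[a[0]@a[1],b[0]@b[1],x])
E
python3 - <<'E'
from h import *
import pickle
B=pickle.load(open('B.pkl','rb'));C=pickle.load(open('C.pkl','rb'))
E={'standL':(((419,197),(409,254)),((335,114),(334,170))),
'standR':(((455,197),(447,254)),((375,114),(372,170))),
'sadL':(((185,205),(187,229)),((96,122),(102,161))),
'sadR':(((236,203),(237,229)),((147,122),(152,161)))}
for k,(b,c) in E.items():
    fb,e1,m1=edge(B,*b,w=4);fc,e2,m2=edge(C,*c,w=4)
    P=lineplane(B,fb,b[0][1],b[1][1]);Q=lineplane(C,fc,c[0][1],c[1][1])
    print(k,fb.round(2),fc.round(2),round(e1,2),round(m1,2),round(e2,2),round(m2,2))
    for x in(.59,.615,.64):print('  ',line3(P,Q,x).round(4))
E
```

```text
standL [-1.5000e-01  4.4676e+02] [-5.000e-02  3.386e+02] 0.09 0.74 0.09 0.74
   [0.59   0.2475 0.0671]
   [0.615  0.2477 0.0655]
   [0.64   0.2479 0.064 ]
standR [-1.8000e-01  4.9128e+02] [-1.0000e-01  3.8692e+02] 0.1 0.88 0.1 0.75
   [0.59   0.2892 0.0625]
   [0.615  0.2889 0.0623]
   [0.64   0.2886 0.0622]
sadL [7.0000e-02 1.6802e+02] [ 0.15 76.79] 0.09 0.8 0.09 0.9
   [ 0.59   -0.0112  0.0092]
   [ 0.615  -0.012   0.0085]
   [ 0.64   -0.0129  0.0077]
sadR [3.0000e-02 2.2998e+02] [1.0000e-01 1.3428e+02] 0.11 0.89 0.09 1.0
   [0.59   0.0579 0.0363]
   [0.615  0.0577 0.0367]
   [0.64   0.0575 0.0372]
```

Seat heights are ambiguous at this baseline: stand about 63 mm, saddle 36 mm against the stated 30. I'll probe both seats by gentle touch with shut fingers.

>>> {"api": "servo_tool", "payload": {
  "deltas": [
    [-0.9, 1.72, 0, 0, 0, 0, 0],
    [-0.9, 1.72, -2, 0, 0, 0, 0],
    [-0.9, 1.72, -4.3, 0, 0, 0, 0],
    [-0.9, 1.72, -4.3, 0, 0, 0, 0],
    [-0.9, 1.72, -4.3, 0, 0, 0, 0],
    [-0.9, 1.72, -4.3, 0, 0, 0, 0],
    [-0.9, 1.72, -4.3, 0, 0, 0, 0],
    [-0.9, 1.72, -4.4, 0, 0, 0, 0],
    [-0.9, 1.72, -4.43, 0, 0, 0, 0],
    [-0.9, 1.72, -4.46, 0, 0, 0, 0],
    [-0.9, 1.72, -4.49, 0, 0, 0, 0],
    [-0.9, 1.72, -4.52, 0, 0, 0, 0],
    [-0.9, 1.72, -4.55, 0, 0, 0, 0],
    [-0.9, 1.72, -4.58, 0, 0, 0, 0],
    [-0.9, 1.72, -4.6, 0, 0, 0, 0],
    [-0.9, 1.72, -4.6, 0, 0, 0, 0]
  ],
  "grip_force": 30
}}

```text
clock: 4.13
ee_pos: [0.6152, 0.2675, 0.0671]
orientation: [[-1.0, -0.0, -0.0], [-0.0, 1.0, -0.0], [0.0, -0.0, -1.0]]
force: [-0.1, -0.3, 0.0]
width: -0.0002
gripper_force: 0.0
```

>>> {"api": "servo_tool", "payload": {
  "deltas": [
    [0, 0, -0.02, 0, 0, 0, 0],
    [0, 0, -0.04, 0, 0, 0, 0],
    [0, 0, -0.06, 0, 0, 0, 0],
    [0, 0, -0.08, 0, 0, 0, 0],
    [0, 0, -0.08, 0, 0, 0, 0]
  ]
}}

```text
clock: 4.55
ee_pos: [0.6154, 0.2676, 0.0647]
orientation: [[-1.0, -0.0, 0.0], [-0.0, 1.0, -0.0], [-0.0, -0.0, -1.0]]
force: [-3.4, -1.1, 6.2]
width: 0.0001
gripper_force: 3.3
```

>>> {"api": "servo_tool", "payload": {
  "deltas": [
    [0, 0, 1.2, 0, 0, 0, 0],
    [0, 0, 1.2, 0, 0, 0, 0],
    [-0.05, -6, 1.2, 0, 0, 0, 0],
    [-0.05, -6, 1.2, 0, 0, 0, 0],
    [-0.05, -6, 1.2, 0, 0, 0, 0],
    [-0.05, -6, 1.2, 0, 0, 0, 0],
    [-0.05, -6, 1.2, 0, 0, 0, 0],
    [-0.05, -6, 1.2, 0, 0, 0, 0],
    [-0.05, -6, 1.2, 0, 0, 0, 0],
    [-0.05, -6, 0.4, 0, 0, 0, 0],
    [-0.05, -6, -0.4, 0, 0, 0, 0],
    [-0.05, -6, -0.7, 0, 0, 0, 0],
    [-0.05, -6, -0.75, 0, 0, 0, 0],
    [-0.05, -6, -0.78, 0, 0, 0, 0],
    [-0.05, -6, -0.78, 0, 0, 0, 0]
  ]
}}

```text
clock: 5.8
ee_pos: [0.6142, 0.0278, 0.0342]
orientation: [[-1.0, -0.001, 0.002], [-0.001, 1.0, -0.0], [-0.002, -0.0, -1.0]]
force: [-0.3, 0.0, 0.2]
width: 0.0002
gripper_force: 0.0
```

>>> {"api": "servo_tool", "payload": {
  "deltas": [
    [0, 0, -0.02, 0, 0, 0, 0],
    [0, 0, -0.04, 0, 0, 0, 0],
    [0, 0, -0.06, 0, 0, 0, 0],
    [0, 0, -0.07, 0, 0, 0, 0],
    [0, 0, -0.07, 0, 0, 0, 0]
  ]
}}

```text
clock: 6.22
ee_pos: [0.6134, 0.0276, 0.0303]
orientation: [[-1.0, -0.0, 0.0], [-0.0, 1.0, -0.0], [-0.0, -0.0, -1.0]]
force: [-0.9, -0.0, 0.1]
width: -0.0001
gripper_force: 0.0
```

>>> {"api": "servo_tool", "payload": {
  "deltas": [
    [0, 0, -0.015, 0, 0, 0, 0],
    [0, 0, -0.03, 0, 0, 0, 0],
    [0, 0, -0.03, 0, 0, 0, 0]
  ]
}}

```text
clock: 6.47
ee_pos: [0.6135, 0.0276, 0.0301]
orientation: [[-1.0, -0.0, 0.0], [-0.0, 1.0, -0.0], [-0.0, -0.0, -1.0]]
force: [-5.6, -0.5, 12.3]
width: 0.0
gripper_force: 6.5
```

Saddle seat contact is at about 30.1 mm (check: 30) and the stand's at about 64.7 mm, a difference near 34.6. That is close to the 35 mm threshold between 32 and 38, so I'll repeat the stand probe at equal over-travel.

>>> {"api": "servo_tool", "payload": {
  "deltas": [
    [0, 0, 2, 0, 0, 0, 0],
    [0, 0, 2, 0, 0, 0, 0],
    [0, 6, 2, 0, 0, 0, 0],
    [0, 6, 2, 0, 0, 0, 0],
    [0, 6, 2, 0, 0, 0, 0],
    [0, 6, 2, 0, 0, 0, 0],
    [0, 6, 2, 0, 0, 0, 0],
    [0, 6, 2, 0, 0, 0, 0],
    [0, 6, 1.5, 0, 0, 0, 0],
    [0, 6, 1, 0, 0, 0, 0],
    [0, 6, 0.95, 0, 0, 0, 0],
    [0, 6, 0.93, 0, 0, 0, 0],
    [0, 6, 0.91, 0, 0, 0, 0],
    [0, 6, 0.89, 0, 0, 0, 0],
    [0, 6, 0.88, 0, 0, 0, 0],
    [0, 6, 0.865, 0, 0, 0, 0],
    [0, 6, 0.865, 0, 0, 0, 0],
    [0, 6, 0.865, 0, 0, 0, 0]
  ]
}}

```text
clock: 7.97
ee_pos: [0.6135, 0.2673, 0.0647]
orientation: [[-1.0, 0.0, 0.0], [0.0, 1.0, -0.0], [-0.0, -0.0, -1.0]]
force: [-3.6, -1.1, 7.8]
width: 0.0003
gripper_force: 4.3
```

```bash
python3 - <<'E'
from h import *
for _ in range(5):
    s=manip.state();print(s['clock'],s['ee_pos'][2],s['force'][2])
    camera('wrist')
E
```

```text
7.9667 0.06472345464984271 7.812632379657413
8.0167 0.06472265574475546 8.480362005975982
8.0667 0.06472851930260302 8.01508982662251
8.1167 0.06471442806092978 8.90866494509268
8.1667 0.0647227044235821 8.662805646355727
```

The stand seat repeats at 64.7 mm, so the height to make up is about 34.6 mm. The thin and thick plates (32 mm) come closest: 2.6 mm off, against 3.4 for 38 mm. Next I'll view the rack from two wrist positions.

>>> {"api": "servo_tool", "payload": {
  "deltas": [
    [0, 0, 1, 0, 0, 0, 0.6],
    [0, 0, 2, 0, 0, 0, 0.6],
    [0, 0, 2.9, 0, 0, -0.2, 0.6],
    [-1.35, -13.4, 2.9, 0, 0, -1.571, 0.6],
    [-1.35, -13.4, 2.9, 0, 0, -1.571, 0.6],
    [-1.35, -13.4, 2.9, 0, 0, -1.571, 0.6],
    [-1.35, -13.4, 2.9, 0, 0, -1.571, 0.6],
    [-1.35, -13.4, 2.9, 0, 0, -1.571, 0.6],
    [-1.35, -13.4, 2.9, 0, 0, -1.571, 0.6],
    [-1.35, -13.4, 2.9, 0, 0, -1.571, 0.6],
    [-1.35, -13.4, 2.9, 0, 0, -1.571, 0.6],
    [-1.35, -13.4, 2.9, 0, 0, -1.571, 0.6],
    [-1.35, -13.4, 2.9, 0, 0, -1.571, 0.6],
    [-1.35, -13.4, 2.9, 0, 0, -1.571, 0.6],
    [-1.35, -13.4, 2.9, 0, 0, -1.571, 0.6],
    [-1.35, -13.4, 2.9, 0, 0, -1.571, 0.6],
    [-1.35, -13.4, 2.9, 0, 0, -1.571, 0.6],
    [-1.35, -13.4, 2.9, 0, 0, -1.571, 0.6],
    [-1.35, -13.4, 2.9, 0, 0, -1.571, 0.6]
  ]
}}

```text
clock: 9.8
ee_pos: [0.5592, -0.2682, 0.1795]
orientation: [[0.0, 1.0, -0.0], [1.0, -0.0, 0.0], [0.0, -0.0, -1.0]]
force: [-0.6, 0.4, -0.3]
width: 0.0513
gripper_force: 0.0
```

```bash
python3 -c "
from h import *
s=shot('R1');print(s['clock'],s['ee_pos'],s['orientation'])"
```

```text
9.8 [ 0.55915433 -0.26815508  0.17952096] [[ 4.01364652e-04  9.99999911e-01 -1.26519012e-04]
 [ 9.99999863e-01 -4.01322245e-04  3.35034029e-04]
 [ 3.34983224e-04 -1.26653466e-04 -9.99999936e-01]]
```

>>> {"api": "servo_tool", "payload": {
  "deltas": [
    [-3, -1, 0, 0, 0, 0, 0.6],
    [-3, -1, 0, 0, 0, 0, 0.6],
    [-3, -1, 0, 0, 0, 0, 0.6],
    [-3, -1, 0, 0, 0, 0, 0.6],
    [-3, -1, 0, 0, 0, 0, 0.6],
    [-3, -1, 0, 0, 0, 0, 0.6]
  ]
}}

```text
clock: 10.35
ee_pos: [0.4402, -0.3078, 0.18]
orientation: [[-0.001, 1.0, 0.001], [1.0, 0.001, -0.0], [-0.0, 0.001, -1.0]]
force: [0.3, -0.5, -0.2]
width: 0.051
gripper_force: 0.0
```

```bash
python3 -c "
from h import *
s=shot('R2');print(s['clock'],s['ee_pos'])
r=np.vstack([cv2.resize(cv2.imread('pics/%s.png'%k)[20:270],(672,300)) for k in('R1','R2')]);cv2.imwrite('pics/rr.png',r)"
```

```text
10.35 [ 0.44019462 -0.30779372  0.17999114]
```

View pics/rr.png

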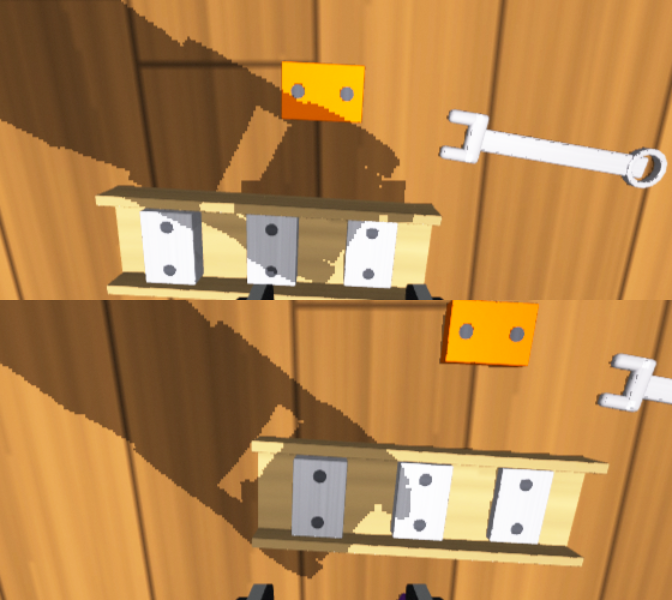

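In R1 the three white plates lie in the rack with hole pairs near (139,210)/(141,246), (227,212)/(226,247) and (310,214)/(307,248). In R2 they are near (267,168)/(265,206), (354,170)/(349,207) and (438,174)/(431,212). The orange look-alike is outside the rack. I'll triangulate the holes to get the top heights.

```bash
cat >> h.py <<'E'
def dot(c,u,v,r=7):
    u,v=int(round(u)),int(round(v))
    g=cv2.cvtColor(c['img'],cv2.COLOR_BGR2GRAY).astype(float)[v-r:v+r+1,u-r:u+r+1]
    w=np.clip(np.percentile(g,60)-15-g,0,None);lo=(g<(g.min()+np.percentile(g,60))/2).astype(np.uint8)
    n,l,st,ce=cv2.connectedComponentsWithStats(lo);k=min(range(1,n),key=lambda i:np.hypot(*(ce[i]-r))-.05*min(st[i,4],40))
    m=cv2.dilate((l==k).astype(np.uint8),np.ones((3,3)))*w
    yy,xx=np.mgrid[-r:r+1,-r:r+1];return u+(m*xx).sum()/m.sum(),v+(m*yy).sum()/m.sum()
E
python3 - <<'E'
from h import *
import pickle
A=pickle.load(open('R1.pkl','rb'));B=pickle.load(open('R2.pkl','rb'))
P=[((139,210),(267,168)),((141,246),(265,206)),((227,212),(354,170)),((226,247),(349,207)),((310,214),(438,174)),((307,248),(431,212))]
for a,b in P:
    p,q=dot(A,*a),dot(B,*b);x,e=tri(ray(A,*p,A['tool']),ray(B,*q,B['tool']))
    print(np.round(p,1),np.round(q,1),x.round(4),round(e,4))
E
```

```text
[138.4 209.1] [266.  166.6] [ 0.4248 -0.2864  0.0294] 0.0
[140.9 244.8] [264.1 205. ] [ 0.4225 -0.3223  0.0297] 0.0001
[225.9 211.2] [354.2 169.6] [ 0.5048 -0.2901  0.0242] 0.0001
[225.9 245.1] [349.2 207.3] [ 0.5027 -0.3264  0.0224] 0.0007
[309.7 214.1] [437.9 173.8] [ 0.5846 -0.2953  0.0178] 0.0
[306.6 248. ] [430.3 210.4] [ 0.5824 -0.3312  0.018 ] 0.0001
```

Heights are 29.5, 23.5 and 18 mm (expected 30, 24 and 18). So the near plate at x=0.424 is thick, the middle one is mid and the far one at x=0.584 is thin. The orange (282–365,62–122 in the R1 half of the view) and the purple one lie outside the rack and are look-alikes. The crop just viewed confirms this. Picking the thick plate now.

>>> {"api": "servo_tool", "payload": {
  "deltas": [
    [-0.41, 0.09, -1, 0, 0, -0.06, 0.7],
    [-0.41, 0.09, -2, 0, 0, -0.06, 0.7],
    [-0.41, 0.09, -2.8, 0, 0, -0.06, 0.7],
    [-0.41, 0.09, -3.2, 0, 0, -0.06, 0.7],
    [-0.41, 0.09, -3.6, 0, 0, -0.06, 0.7],
    [-0.41, 0.09, -3.9, 0, 0, -0.06, 0.7],
    [-0.41, 0.09, -4.1, 0, 0, -0.06, 0.7],
    [-0.41, 0.09, -4.2, 0, 0, -0.06, 0.7],
    [-0.41, 0.09, -4.2, 0, 0, -0.06, 0.7]
  ]
}}

```text
clock: 11.15
ee_pos: [0.4232, -0.3045, 0.0111]
orientation: [[0.059, 0.998, -0.0], [0.998, -0.059, 0.0], [0.0, -0.0, -1.0]]
force: [0.5, -0.4, -1.1]
width: 0.0595
gripper_force: 0.0
```

>>> {"api": "servo_tool", "payload": {
  "deltas": [
    [0, 0, 0, 0, 0, 0, 0.3],
    [0, 0, 0, 0, 0, 0, 0.3],
    [0, 0, 0, 0, 0, 0, 0.3],
    [0, 0, 0, 0, 0, 0, 0.3],
    [0, 0, 0, 0, 0, 0, 0.3]
  ],
  "grip_force": 40
}}

```text
clock: 11.57
ee_pos: [0.4235, -0.3052, 0.0124]
orientation: [[0.06, 0.998, 0.001], [0.998, -0.06, -0.001], [-0.001, 0.001, -1.0]]
force: [-0.1, 1.1, 6.7]
width: 0.0393
gripper_force: 41.3
```

```bash
python3 - <<'E'
from h import *
import pickle
B=pickle.load(open('B.pkl','rb'));T=B['tool'];g=lambda u,v,z:onz(B,u,v,z,T).round(4)
for v in(195.7,203.1,247.6,254.3):print('cheek',g(204,v,.076))
print('seat y',g(236.5,215,.03),g(185.5,215,.03))
for u,v in((421,189),(425,195)):print('lip',g(u,v,.0747))
print('stand low lip inner top',g(420,155+285/2.7,.0747))
E
```

```text
cheek [0.5828 0.0318 0.076 ]
cheek [0.5905 0.0312 0.076 ]
cheek [0.6392 0.0278 0.076 ]
cheek [0.6469 0.0272 0.076 ]
seat y [0.6192 0.0565 0.03  ] [ 0.6193 -0.0026  0.03  ]
lip [0.5761 0.247  0.0747]
lip [0.5822 0.2517 0.0747]
stand low lip inner top [0.6546 0.256  0.0747]
```

>>> {"api": "servo_tool", "payload": {
  "deltas": [
    [0, 0, 0.5, 0, 0, 0, 0.3],
    [0, 0, 1.2, 0, 0, 0, 0.3],
    [0, 0, 2, 0, 0, 0, 0.3],
    [0, 0.5, 2.2, 0, 0, 0, 0.3],
    [0.9, 5.6, 2.2, 0, 0, 0.06, 0.3],
    [0.9, 5.6, 2.2, 0, 0, 0.06, 0.3],
    [0.9, 5.6, 2.2, 0, 0, 0.06, 0.3],
    [0.9, 5.6, 2.2, 0, 0, 0.06, 0.3],
    [0.9, 5.6, 2, 0, 0, 0.06, 0.3],
    [0.9, 5.6, 1.3, 0, 0, 0.06, 0.3],
    [0.9, 5.6, 0.6, 0, 0, 0.06, 0.3],
    [0.9, 5.6, 0.2, 0, 0, 0.06, 0.3],
    [0.9, 5.6, 0, 0, 0, 0.06, 0.3],
    [0.9, 5.6, -0.1, 0, 0, 0.06, 0.3],
    [0.9, 5.6, -0.14, 0, 0, 0.06, 0.3],
    [0.9, 5.6, -0.17, 0, 0, 0.06, 0.3],
    [0.9, 5.6, -0.17, 0, 0, 0.06, 0.3]
  ]
}}

```text
clock: 12.98
ee_pos: [0.4594, -0.0811, 0.0054]
orientation: [[0.0, 1.0, 0.001], [1.0, -0.0, -0.0], [-0.0, 0.001, -1.0]]
force: [-0.0, -0.3, -1.3]
width: 0.0391
gripper_force: 41.0
```

>>> {"api": "servo_tool", "payload": {
  "deltas": [
    [0, 0, -0.03, 0, 0, 0, 0.3],
    [0, 0, -0.03, 0, 0, 0, 0.3],
    [0, 0, -0.03, 0, 0, 0, 0.7],
    [0, 0, -0.03, 0, 0, 0, 0.7],
    [0, 0, -0.03, 0, 0, 0, 0.7],
    [0, 0, 0.6, 0, 0, 0, 0.95],
    [0, 0, 1.4, 0, 0, 0.1, 0.95],
    [0, 0, 1.4, 0, 0, 1.571, 0.95],
    [0, 0, 1.4, 0, 0, 1.571, 0.95],
    [0, 0, 1.4, 0, 0, 1.571, 0.95],
    [0, 0, 1.4, 0, 0, 1.571, 0.95],
    [0, 0, 1.4, 0, 0, 1.571, 0.95],
    [0, 0, 1.4, 0, 0, 1.571, 0.95],
    [0, 0, 1.4, 0, 0, 1.571, 0.95],
    [0, 0, 1.4, 0, 0, 1.571, 0.95],
    [0, 0, 1.4, 0, 0, 1.571, 0.95],
    [0, 0, 1.4, 0, 0, 1.571, 0.95],
    [0, 0, 1.4, 0, 0, 1.571, 0.95],
    [0, 0, 1.4, 0, 0, 1.571, 0.95],
    [0, 0, 1.4, 0, 0, 1.571, 0.95]
  ]
}}

```text
clock: 14.65
ee_pos: [0.4589, -0.0808, 0.0607]
orientation: [[-1.0, -0.004, 0.0], [-0.004, 1.0, -0.0], [-0.0, -0.0, -1.0]]
force: [-0.4, -0.1, 0.4]
width: 0.0812
gripper_force: 0.0
```

>>> {"api": "servo_tool", "payload": {
  "deltas": [
    [0, 0, 0, 0, 0, 0, 0.95],
    [0, 0, -0.6, 0, 0, 0, 0.95],
    [0, 0, -1.1, 0, 0, 0, 0.95],
    [0, 0, -1.4, 0, 0, 0, 0.95],
    [0, 0, -1.46, 0, 0, 0, 0.95],
    [0, 0, -1.46, 0, 0, 0, 0.95],
    [0, 0, -1.46, 0, 0, 0, 0.6],
    [0, 0, -1.46, 0, 0, 0, 0.6],
    [0, 0, -1.46, 0, 0, 0, 0.6],
    [0, 0, -1.46, 0, 0, 0, 0.6],
    [0, 0, -1.46, 0, 0, 0, 0.6]
  ]
}}

```text
clock: 15.57
ee_pos: [0.4595, -0.081, 0.0033]
orientation: [[-1.0, 0.0, 0.002], [0.0, 1.0, -0.0], [-0.002, -0.0, -1.0]]
force: [-1.4, -0.4, 6.8]
width: 0.0591
gripper_force: 43.7
```

>>> {"api": "servo_tool", "payload": {
  "deltas": [
    [0, 0, 0.5, 0, 0, 0, 0.6],
    [0, 0, 1.2, 0, 0, 0, 0.6],
    [0, 0, 2.2, 0, 0, 0, 0.6],
    [1, 0.7, 3, 0, 0, 0, 0.6],
    [2, 1.4, 3, 0, 0, 0, 0.6],
    [3, 2.1, 3, 0, 0, 0, 0.6],
    [3.89, 2.71, 3, 0, 0, 0, 0.6],
    [3.89, 2.71, 3, 0, 0, 0, 0.6],
    [3.89, 2.71, 2.7, 0, 0, 0, 0.6],
    [3.89, 2.71, 2.4, 0, 0, 0, 0.6],
    [3.89, 2.71, 2.1, 0, 0, 0, 0.6],
    [3.89, 2.71, 1.8, 0, 0, 0, 0.6],
    [3.89, 2.71, 1.5, 0, 0, 0, 0.6],
    [3.89, 2.71, 1.2, 0, 0, 0, 0.6],
    [3.89, 2.71, 1, 0, 0, 0, 0.6],
    [3.89, 2.71, 0.9, 0, 0, 0, 0.6],
    [3.89, 2.71, 0.85, 0, 0, 0, 0.6],
    [3.89, 2.71, 0.82, 0, 0, 0, 0.6],
    [3.89, 2.71, 0.82, 0, 0, 0, 0.6]
  ]
}}

```text
clock: 17.15
ee_pos: [0.6147, 0.0275, 0.0353]
orientation: [[-1.0, -0.0, 0.0], [-0.0, 1.0, -0.0], [-0.0, -0.0, -1.0]]
force: [-0.3, 0.2, -1.0]
width: 0.0588
gripper_force: 44.6
```

>>> {"api": "servo_tool", "payload": {
  "deltas": [
    [0, 0, -0.02, 0, 0, 0, 0.6],
    [0, 0, -0.04, 0, 0, 0, 0.6],
    [0, 0, -0.04, 0, 0, 0, 0.6]
  ]
}}

```text
clock: 17.4
ee_pos: [0.6146, 0.0276, 0.0337]
orientation: [[-1.0, -0.0, 0.0], [-0.0, 1.0, 0.0], [-0.0, 0.0, -1.0]]
force: [0.1, -0.0, -1.1]
width: 0.0585
gripper_force: 44.6
```

>>> {"api": "servo_tool", "payload": {
  "deltas": [
    [0, 0, -0.02, 0, 0, 0, 0.6],
    [0, 0, -0.03, 0, 0, 0, 0.6],
    [0, 0, -0.03, 0, 0, 0, 0.6]
  ]
}}

```text
clock: 17.65
ee_pos: [0.6147, 0.0276, 0.0333]
orientation: [[-1.0, -0.0, 0.0], [-0.0, 1.0, -0.0], [-0.0, -0.0, -1.0]]
force: [-4.1, 0.2, 8.8]
width: 0.0591
gripper_force: 45.8
```

>>> {"api": "servo_tool", "payload": {
  "deltas": [
    [0, 0, 0, 0, 0, 0, 0.85],
    [0, 0, 0, 0, 0, 0, 0.85],
    [0, 0, 0, 0, 0, 0, 0.85],
    [0, 0, 0.6, 0, 0, 0, 0.85],
    [0, 0, 1.6, 0, 0, 0, 0.85],
    [0, 0, 2.6, 0, 0, 0, 0.85],
    [0, 0, 3, 0, 0, 0, 0.7],
    [-0.78, -8.52, 3, 0, 0, -1.63, 0.7],
    [-0.78, -8.52, 3, 0, 0, -1.63, 0.7],
    [-0.78, -8.52, 3, 0, 0, -1.63, 0.7],
    [-0.78, -8.52, 3, 0, 0, -1.63, 0.7],
    [-0.78, -8.52, 3, 0, 0, -1.63, 0.7],
    [-0.78, -8.52, 3, 0, 0, -1.63, 0.7],
    [-0.78, -8.52, 3, 0, 0, -1.63, 0.7],
    [-0.78, -8.52, 3, 0, 0, -1.63, 0.7],
    [-0.78, -8.52, 3, 0, 0, -1.63, 0.7],
    [-0.78, -8.52, 3, 0, 0, -1.63, 0.7],
    [-0.78, -8.52, 3, 0, 0, -1.63, 0.7],
    [-0.78, -8.52, 3, 0, 0, -1.63, 0.7],
    [-0.78, -8.52, 3, 0, 0, -1.63, 0.7]
  ]
}}

```text
clock: 19.32
ee_pos: [0.5832, -0.3134, 0.1521]
orientation: [[0.06, 0.998, -0.0], [0.998, -0.06, 0.0], [0.0, -0.0, -1.0]]
force: [-0.4, 0.1, -0.6]
width: 0.0595
gripper_force: 0.0
```

>>> {"api": "servo_tool", "payload": {
  "deltas": [
    [0, 0, 0, 0, 0, 0, 0.7],
    [0, 0, 0, 0, 0, 0, 0.7],
    [0, 0, 0, 0, 0, 0, 0.7]
  ]
}}

```text
clock: 19.57
ee_pos: [0.5833, -0.3132, 0.1522]
orientation: [[0.05, 0.999, -0.0], [0.999, -0.05, 0.0], [0.0, -0.0, -1.0]]
force: [0.3, 0.2, 0.1]
width: 0.06
gripper_force: 0.0
```

>>> {"api": "servo_tool", "payload": {
  "deltas": [
    [0, 0, -1, 0, 0, 0, 0.7],
    [0, 0, -2, 0, 0, 0, 0.7],
    [0, 0, -2.7, 0, 0, 0, 0.7],
    [0, 0, -3.2, 0, 0, 0, 0.7],
    [0, 0, -3.45, 0, 0, 0, 0.7],
    [0, 0, -3.58, 0, 0, 0, 0.7],
    [0, 0, -3.6, 0, 0, 0, 0.7],
    [0, 0, -3.6, 0, 0, 0, 0.3],
    [0, 0, -3.6, 0, 0, 0, 0.3],
    [0, 0, -3.6, 0, 0, 0, 0.3],
    [0, 0, -3.6, 0, 0, 0, 0.3],
    [0, 0, -3.6, 0, 0, 0, 0.3]
  ]
}}

```text
clock: 20.57
ee_pos: [0.5843, -0.3138, 0.0101]
orientation: [[0.054, 0.999, 0.002], [0.999, -0.054, -0.002], [-0.001, 0.002, -1.0]]
force: [-0.2, 0.3, 6.7]
width: 0.0386
gripper_force: 41.0
```

>>> {"api": "servo_tool", "payload": {
  "deltas": [
    [0, 0, 0.5, 0, 0, 0, 0.3],
    [0, 0, 1.2, 0, 0, 0, 0.3],
    [0, 0, 2, 0, 0, 0, 0.3],
    [-0.2, 0.5, 2.4, 0, 0, 0, 0.3],
    [-3.1, 5.85, 2.4, 0, 0, 0.055, 0.3],
    [-3.1, 5.85, 2.4, 0, 0, 0.055, 0.3],
    [-3.1, 5.85, 2.4, 0, 0, 0.055, 0.3],
    [-3.1, 5.85, 2.4, 0, 0, 0.055, 0.3],
    [-3.1, 5.85, 2.4, 0, 0, 0.055, 0.3],
    [-3.1, 5.85, 2, 0, 0, 0.055, 0.3],
    [-3.1, 5.85, 1.3, 0, 0, 0.055, 0.3],
    [-3.1, 5.85, 0.6, 0, 0, 0.055, 0.3],
    [-3.1, 5.85, 0.2, 0, 0, 0.055, 0.3],
    [-3.1, 5.85, 0, 0, 0, 0.055, 0.3],
    [-3.1, 5.85, -0.08, 0, 0, 0.055, 0.3],
    [-3.1, 5.85, -0.12, 0, 0, 0.055, 0.3],
    [-3.1, 5.85, -0.12, 0, 0, 0.055, 0.3]
  ]
}}

```text
clock: 21.98
ee_pos: [0.4598, -0.0795, 0.0041]
orientation: [[-0.001, 1.0, 0.001], [1.0, 0.001, -0.0], [-0.0, 0.001, -1.0]]
force: [0.5, -0.2, -0.6]
width: 0.0387
gripper_force: 40.5
```

>>> {"api": "servo_tool", "payload": {
  "deltas": [
    [0, 0, -0.04, 0, 0, 0, 0.3],
    [0, 0, -0.04, 0, 0, 0, 0.3],
    [0, 0, -0.04, 0, 0, 0, 0.7],
    [0, 0, -0.04, 0, 0, 0, 0.7],
    [0, 0, -0.04, 0, 0, 0, 0.7],
    [0, 0, 0.6, 0, 0, 0, 0.95],
    [0, 0, 1.36, 0, 0, 0.1, 0.95],
    [0, 0, 1.36, 0, 0, 1.571, 0.95],
    [0, 0, 1.36, 0, 0, 1.571, 0.95],
    [0, 0, 1.36, 0, 0, 1.571, 0.95],
    [0, 0, 1.36, 0, 0, 1.571, 0.95],
    [0, 0, 1.36, 0, 0, 1.571, 0.95],
    [0, 0, 1.36, 0, 0, 1.571, 0.95],
    [0, 0, 1.36, 0, 0, 1.571, 0.95],
    [0, 0, 1.36, 0, 0, 1.571, 0.95],
    [0, 0, 1.36, 0, 0, 1.571, 0.95],
    [0, 0, 1.36, 0, 0, 1.571, 0.95],
    [0, 0, 1.36, 0, 0, 1.571, 0.95],
    [0, 0, 1.36, 0, 0, 1.571, 0.95],
    [0, 0, 1.36, 0, 0, 1.571, 0.95]
  ]
}}

```text
clock: 23.65
ee_pos: [0.4593, -0.0792, 0.058]
orientation: [[-1.0, -0.005, 0.0], [-0.005, 1.0, -0.0], [-0.0, -0.0, -1.0]]
force: [-0.2, -0.3, -0.3]
width: 0.0818
gripper_force: 0.0
```

>>> {"api": "servo_tool", "payload": {
  "deltas": [
    [0, 0, 0, 0, 0, 0, 0.95],
    [0, 0, -0.6, 0, 0, 0, 0.95],
    [0, 0, -1.1, 0, 0, 0, 0.95],
    [0, 0, -1.4, 0, 0, 0, 0.95],
    [0, 0, -1.48, 0, 0, 0, 0.95],
    [0, 0, -1.48, 0, 0, 0, 0.95],
    [0, 0, -1.48, 0, 0, 0, 0.6],
    [0, 0, -1.48, 0, 0, 0, 0.6],
    [0, 0, -1.48, 0, 0, 0, 0.6],
    [0, 0, -1.48, 0, 0, 0, 0.6],
    [0, 0, -1.48, 0, 0, 0, 0.6]
  ]
}}

```text
clock: 24.57
ee_pos: [0.4599, -0.0794, -0.0002]
orientation: [[-1.0, -0.0, 0.002], [-0.0, 1.0, -0.0], [-0.002, -0.0, -1.0]]
force: [-1.3, 0.5, 5.3]
width: 0.0587
gripper_force: 42.0
```

>>> {"api": "servo_tool", "payload": {
  "deltas": [
    [0, 0, 0.5, 0, 0, 0, 0.6],
    [0, 0, 1.2, 0, 0, 0, 0.6],
    [0, 0, 2.2, 0, 0, 0, 0.6],
    [1, 0.7, 3.1, 0, 0, 0, 0.6],
    [2, 1.4, 3.1, 0, 0, 0, 0.6],
    [3, 2.1, 3.1, 0, 0, 0, 0.6],
    [3.87, 2.68, 3.1, 0, 0, 0, 0.6],
    [3.87, 2.68, 3.1, 0, 0, 0, 0.6],
    [3.87, 2.68, 2.8, 0, 0, 0, 0.6],
    [3.87, 2.68, 2.5, 0, 0, 0, 0.6],
    [3.87, 2.68, 2.2, 0, 0, 0, 0.6],
    [3.87, 2.68, 1.9, 0, 0, 0, 0.6],
    [3.87, 2.68, 1.6, 0, 0, 0, 0.6],
    [3.87, 2.68, 1.45, 0, 0, 0, 0.6],
    [3.87, 2.68, 1.4, 0, 0, 0, 0.6],
    [3.87, 2.68, 1.37, 0, 0, 0, 0.6],
    [3.87, 2.68, 1.37, 0, 0, 0, 0.6]
  ]
}}

```text
clock: 25.98
ee_pos: [0.6142, 0.0278, 0.0536]
orientation: [[-1.0, -0.001, 0.0], [-0.001, 1.0, -0.0], [-0.0, -0.0, -1.0]]
force: [-0.2, -0.7, 0.5]
width: 0.0583
gripper_force: 44.0
```

>>> {"api": "servo_tool", "payload": {
  "deltas": [
    [0, 0, -0.02, 0, 0, 0, 0.6],
    [0, 0, -0.04, 0, 0, 0, 0.6],
    [0, 0, -0.04, 0, 0, 0, 0.6]
  ]
}}

```text
clock: 26.23
ee_pos: [0.6143, 0.028, 0.0521]
orientation: [[-1.0, -0.001, 0.0], [-0.001, 1.0, -0.0], [-0.0, -0.0, -1.0]]
force: [0.2, 0.5, -0.6]
width: 0.0585
gripper_force: 44.0
```

>>> {"api": "servo_tool", "payload": {
  "deltas": [
    [0, 0, -0.015, 0, 0, 0, 0.6],
    [0, 0, -0.03, 0, 0, 0, 0.6],
    [0, 0, -0.03, 0, 0, 0, 0.6]
  ]
}}

```text
clock: 26.48
ee_pos: [0.6143, 0.0279, 0.0518]
orientation: [[-1.0, -0.001, 0.001], [-0.001, 1.0, -0.0], [-0.001, -0.0, -1.0]]
force: [-3.7, -0.2, 10.1]
width: 0.0585
gripper_force: 45.1
```

>>> {"api": "servo_tool", "payload": {
  "deltas": [
    [0, 0, 0, 0, 0, 0, 0.85],
    [0, 0, 0, 0, 0, 0, 0.85],
    [0, 0, 0, 0, 0, 0, 0.85],
    [0, 0, 0.6, 0, 0, 0, 0.85],
    [0, 0, 1.6, 0, 0, 0, 0.85],
    [0, 0, 2.6, 0, 0, 0, 0.7],
    [0, 1, 4, 0, 0, 0, 0.7],
    [-0.5, 2, 4.8, 0, 0, 0, 0.7],
    [-0.5, 2, 4.8, 0, 0, 0, 0.7],
    [-0.5, 2, 4.8, 0, 0, 0, 0.7],
    [-0.5, 2, 4.8, 0, 0, 0, 0.7]
  ]
}}

```text
clock: 27.4
ee_pos: [0.5943, 0.109, 0.244]
orientation: [[-1.0, -0.003, 0.003], [-0.003, 1.0, 0.0], [-0.003, 0.0, -1.0]]
force: [-0.4, -0.3, -0.6]
width: 0.0596
gripper_force: 0.0
```

```bash
python3 - <<'E'
from h import *
s=shot('S');print(s['clock'],s['ee_pos'])
i=cv2.imread('pics/S.png')[100:280,120:520];cv2.imwrite('pics/S2.png',cv2.resize(i,None,fx=2,fy=2,interpolation=cv2.INTER_CUBIC))
import pickle
# rail corners in A and top (top face z~.014)
A=pickle.load(open('A.pkl','rb'));g=cv2.cvtColor(A['img'],cv2.COLOR_BGR2HSV)
m=((g[...,1]<60)&(g[...,2]>90)).astype(np.uint8);m[170:]=0
m=cv2.morphologyEx(m,3,np.ones((25,25)))
k=max(cv2.findContours(m,0,2)[0],key=cv2.contourArea);b=cv2.boxPoints(cv2.minAreaRect(k));print(b.round(1))
q=cv2.approxPolyDP(cv2.convexHull(k),5,True)[:,0];print(q.tolist())
P=np.array([onz(A,*p,.014,A['tool']) for p in q]);print(P.round(4))
E
```

```text
27.4 [0.59428064 0.10904832 0.24400625]
[[165.4 110.5]
 [458.9  64.2]
 [464.9 102.6]
 [171.5 148.9]]
[[459, 65], [456, 104], [177, 148], [166, 114]]
[[0.3369 0.396  0.014 ]
 [0.3763 0.3992 0.014 ]
 [0.4248 0.0899 0.014 ]
 [0.3876 0.0813 0.014 ]]
```

View pics/S2.png

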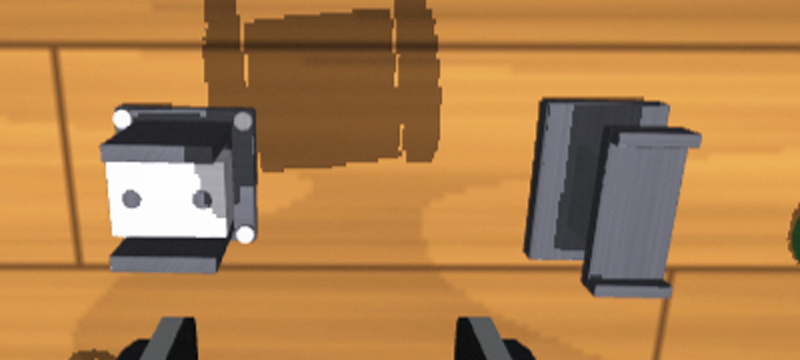

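The crop shows the white plate with both holes (132,198) and (202,199) lying square between the cheeks, with even overlap at both ends. The stack is seated. Next I'll cross-check the rail using the earlier A view and the top view.

```bash
python3 - <<'E'
from h import *
import pickle
D,s=pickle.load(open('d0.pkl','rb'));T=D['top'];A=pickle.load(open('A.pkl','rb'));Sd=D['side']
h=cv2.cvtColor(T['img'],cv2.COLOR_BGR2HSV);m=((h[...,2]>150)&(h[...,1]<60)).astype(np.uint8);m[:260]=0;m[330:]=0
k=max(cv2.findContours(m,0,2)[0],key=cv2.contourArea);b=cv2.boxPoints(cv2.minAreaRect(k));print(b.round(1).tolist())
P=np.array([onz(T,*p,.014) for p in b]);print(P.round(4).tolist(),P.mean(0).round(4))
h=cv2.cvtColor(Sd['img'],cv2.COLOR_BGR2HSV);m=((h[...,2]>150)&(h[...,1]<60)).astype(np.uint8);m[:180]=0;m[245:]=0;m[:,:130]=0;m[:,245:]=0
k=max(cv2.findContours(m,0,2)[0],key=cv2.contourArea);q=cv2.minAreaRect(k);print(q)
ac=np.array([[459,65],[456,104],[177,148],[166,114]],float)
# image centre through diagonals (true projection of rect centre)
def dc(c):
    l=lambda a,b:np.cross([*a,1],[*b,1]);p=np.cross(l(c[0],c[2]),l(c[1],c[3]));return p[:2]/p[2]
a=dc(ac)
for n,c,uv in(('top',T,dc(b)),('side',Sd,q[0])):
    print(n,a,uv,tri(ray(A,*a,A['tool']),ray(c,*uv)))
E
```

```text
[[154.8000030517578, 297.70001220703125], [270.3999938964844, 278.3999938964844], [273.0, 294.0], [157.39999389648438, 313.29998779296875]]
[[0.3763, 0.4067, 0.014], [0.4265, 0.086, 0.014], [0.3837, 0.079, 0.014], [0.3337, 0.3984, 0.014]] [0.38   0.2425 0.014 ]
((186.2629852294922, 213.50692749023438), (96.35294342041016, 13.0), 28.07248878479004)
top [309.30776471 109.05835294] [213.89187536 295.85137966] (array([0.38067825, 0.23542043, 0.06152102]), np.float64(2.2246151992002e-05))
side [309.30776471 109.05835294] (186.2629852294922, 213.50692749023438) (array([0.3832972 , 0.23899836, 0.0073951 ]), np.float64(0.002615450742714949))
```

>>> {"api": "servo_tool", "payload": {
  "deltas": [
    [-5.3, 3.3, -1, 0, 0, -1.414, 0.75],
    [-5.3, 3.3, -1, 0, 0, -1.414, 0.75],
    [-5.3, 3.3, -1, 0, 0, -1.414, 0.75],
    [-5.3, 3.3, -1, 0, 0, -1.414, 0.75],
    [-5.3, 3.3, -1, 0, 0, -1.414, 0.75],
    [-5.3, 3.3, -1, 0, 0, -1.414, 0.75],
    [-5.3, 3.3, -1, 0, 0, -1.414, 0.75],
    [-5.3, 3.3, -1, 0, 0, -1.414, 0.75],
    [-5.3, 3.3, -1, 0, 0, -1.414, 0.75],
    [-5.3, 3.3, -1, 0, 0, -1.414, 0.75],
    [-5.3, 3.3, -1, 0, 0, -1.414, 0.75],
    [-5.3, 3.3, -1, 0, 0, -1.414, 0.75],
    [-5.3, 3.3, -1, 0, 0, -1.414, 0.75],
    [-5.3, 3.3, -1, 0, 0, -1.414, 0.75],
    [-5.3, 3.3, -1, 0, 0, -1.414, 0.75]
  ]
}}

```text
clock: 28.7
ee_pos: [0.3821, 0.2394, 0.202]
orientation: [[-0.159, 0.987, -0.001], [0.987, 0.159, -0.001], [-0.0, -0.001, -1.0]]
force: [0.6, 1.0, 0.3]
width: 0.0639
gripper_force: 0.0
```

```bash
python3 - <<'E'
from h import *
import pickle
s=shot('L');print(s['clock'],s['ee_pos'],np.array(s['orientation']).round(3).tolist())
c=pickle.load(open('L.pkl','rb'));g=cv2.cvtColor(c['img'],cv2.COLOR_BGR2HSV)
for v in(20,60,100,140,180,220):
    r=((g[v,:,1]<70)&(g[v,:,2]>70));u=np.where(r[200:360])[0]+200
    if len(u): a,b=[onz(c,x,v,.014,c['tool']) for x in(u.min()-.5,u.max()+.5)];print(v,u.min(),u.max(),a.round(4),b.round(4),np.hypot(*(a-b)[:2]).round(4))
E
```

```text
28.7 [0.38213793 0.23943303 0.20203315] [[-0.159, 0.987, -0.001], [0.987, 0.159, -0.001], [-0.0, -0.001, -1.0]]
20 261 305 [0.3388 0.3798 0.014 ] [0.3781 0.3862 0.014 ] 0.0398
60 262 304 [0.3442 0.3477 0.014 ] [0.383 0.354 0.014] 0.0393
100 262 303 [0.3491 0.3131 0.014 ] [0.3884 0.3195 0.014 ] 0.0398
140 263 302 [0.3553 0.2763 0.014 ] [0.3941 0.2825 0.014 ] 0.0393
180 263 301 [0.361  0.2364 0.014 ] [0.4002 0.2428 0.014 ] 0.0397
220 264 301 [0.3682 0.1937 0.014 ] [0.4079 0.2001 0.014 ] 0.0402
```

View pics/L.png

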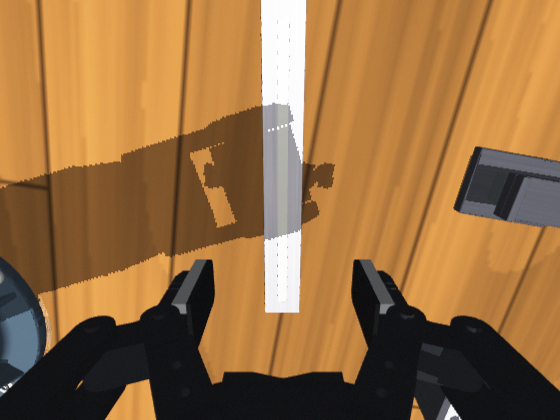

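The picture shows the rail running vertically at u≈263–303, centred between the open fingers, with its near end at v≈312. Its width of 39.7 mm at z=14 mm checks out. Gripping it.

>>> {"api": "servo_tool", "payload": {
  "deltas": [
    [-0.045, 0.05, -1, 0, 0, 0, 0.75],
    [-0.045, 0.05, -2, 0, 0, 0, 0.75],
    [-0.045, 0.05, -3, 0, 0, 0, 0.75],
    [-0.045, 0.05, -4, 0, 0, 0, 0.75],
    [-0.045, 0.05, -4.6, 0, 0, 0, 0.75],
    [-0.045, 0.05, -4.85, 0, 0, 0, 0.75],
    [-0.045, 0.05, -4.95, 0, 0, 0, 0.75],
    [-0.045, 0.05, -4.95, 0, 0, 0, 0.75],
    [-0.045, 0.05, -4.95, 0, 0, 0, 0.3],
    [-0.045, 0.05, -4.95, 0, 0, 0, 0.3],
    [-0.045, 0.05, -4.95, 0, 0, 0, 0.3],
    [-0.045, 0.05, -4.95, 0, 0, 0, 0.3],
    [-0.045, 0.05, -4.95, 0, 0, 0, 0.3]
  ],
  "grip_force": 100
}}

```text
clock: 29.83
ee_pos: [0.3813, 0.2424, 0.0067]
orientation: [[-0.157, 0.988, 0.003], [0.988, 0.157, 0.001], [0.001, 0.003, -1.0]]
force: [-3.2, -2.2, 16.0]
width: 0.0372
gripper_force: 98.2
```

>>> {"api": "servo_tool", "payload": {
  "deltas": [
    [0, 0, 0.3, 0, 0, 0, 0.3],
    [0, 0, 0.8, 0, 0, 0, 0.3],
    [0, 0, 1.4, 0, 0, 0, 0.3],
    [0, 0, 2.0, 0, 0, 0, 0.3],
    [0, 0, 2.6, 0, 0, 0, 0.3],
    [0.6, -0.5, 3, 0.002, 0, -0.03, 0.3],
    [1.3, -1, 3, 0.004, 0, -0.06, 0.3],
    [2, -1.5, 3, 0.006, 0, -0.09, 0.3],
    [2.7, -2, 3, 0.01, 0, -0.12, 0.3],
    [3.4, -2.36, 3, 0.011, 0, -0.158, 0.3],
    [4.1, -2.36, 3, 0.011, 0, -0.158, 0.3],
    [4.7, -2.36, 3, 0.011, 0, -0.158, 0.3],
    [5.2, -2.36, 3, 0.011, 0, -0.158, 0.3],
    [5.6, -2.36, 3, 0.011, 0, -0.158, 0.3],
    [5.84, -2.36, 3, 0.011, 0, -0.158, 0.3],
    [5.84, -2.36, 3, 0.011, 0, -0.158, 0.3],
    [5.84, -2.36, 3, 0.011, 0, -0.158, 0.3],
    [5.84, -2.36, 3, 0.011, 0, -0.158, 0.3]
  ]
}}

```text
clock: 31.33
ee_pos: [0.6131, 0.1476, 0.125]
orientation: [[-0.0, 1.0, 0.0], [1.0, 0.0, 0.011], [0.011, 0.0, -1.0]]
force: [-0.6, -0.7, -4.5]
width: 0.0364
gripper_force: 102.0
```

```bash
python3 - <<'E'
from h import *
s=manip.state();t=camera('top');side=camera('side');s=shot('P');print(s['clock'],s['ee_pos'],np.array(s['orientation']).round(4).tolist(),s['force'])
cv2.imwrite('pics/P2.png',np.hstack([cv2.resize(t['img'][180:330,140:330],(440,347)),cv2.resize(side['img'][110:250,160:340],(360,347))]))
E
```

```text
31.4333 [0.61325691 0.14764041 0.12501664] [[-0.0002, 1.0, 0.0007], [0.9999, 0.0002, 0.011], [0.011, 0.0007, -0.9999]] [-1.34150864  0.65021924 -3.48266552]
```

View pics/P2.png

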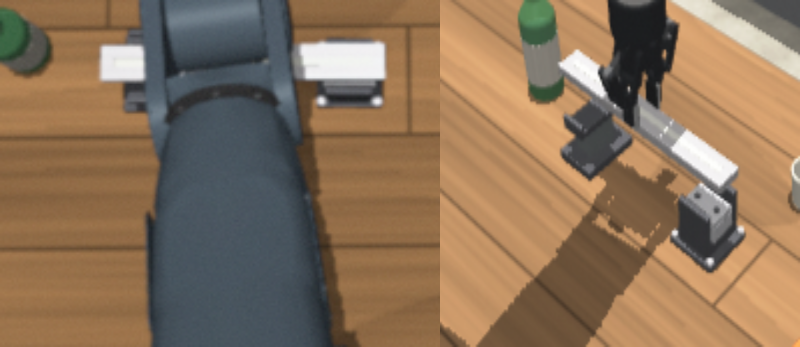

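The picture shows the rail held level over both supports, with its ends beyond the saddle and the stand. Lowering it.

>>> {"api": "servo_tool", "payload": {
  "deltas": [
    [0.045, 0, 0, 0, 0, 0, 0.3],
    [0.045, 0, -0.2, 0, 0, 0, 0.3],
    [0.045, 0, -0.4, 0, 0, 0, 0.3],
    [0.045, 0, -0.6, 0, 0, 0, 0.3],
    [0.045, 0, -0.8, 0, 0, 0, 0.3],
    [0.045, 0, -1, 0, 0, 0, 0.3],
    [0.045, 0, -1.15, 0, 0, 0, 0.3],
    [0.045, 0, -1.25, 0, 0, 0, 0.3],
    [0.045, 0, -1.3, 0, 0, 0, 0.3],
    [0.045, 0, -1.32, 0, 0, 0, 0.3],
    [0.045, 0, -1.32, 0, 0, 0, 0.3]
  ]
}}

```text
clock: 32.4
ee_pos: [0.6158, 0.1476, 0.072]
orientation: [[-0.0, 1.0, 0.001], [1.0, 0.0, 0.011], [0.011, 0.001, -1.0]]
force: [-0.6, -0.4, -3.8]
width: 0.0364
gripper_force: 102.1
```

>>> {"api": "servo_tool", "payload": {
  "deltas": [
    [0, 0, -0.02, 0, 0, 0, 0.3],
    [0, 0, -0.04, 0, 0, 0, 0.3],
    [0, 0, -0.04, 0, 0, 0, 0.3]
  ]
}}

```text
clock: 32.65
ee_pos: [0.6159, 0.1476, 0.0705]
orientation: [[-0.0, 1.0, 0.001], [1.0, 0.0, 0.011], [0.011, 0.001, -1.0]]
force: [0.6, 0.4, -2.8]
width: 0.0365
gripper_force: 102.1
```

>>> {"api": "servo_tool", "payload": {
  "deltas": [
    [0, 0, -0.015, 0, 0, 0, 0.3],
    [0, 0, -0.03, 0, 0, 0, 0.3],
    [0, 0, -0.04, 0, 0, 0, 0.3],
    [0, 0, -0.04, 0, 0, 0, 0.3]
  ]
}}

```text
clock: 32.98
ee_pos: [0.616, 0.1476, 0.0703]
orientation: [[-0.0, 1.0, 0.002], [1.0, 0.0, 0.011], [0.011, 0.002, -1.0]]
force: [-5.7, -1.5, 12.1]
width: 0.0367
gripper_force: 103.9
```

```bash
python3 -c "
from h import *
s=manip.state();print(s['ee_pos'],s['force'],s['ft_torque'])"
```

```text
[0.61599793 0.14760742 0.07034099] [-5.66017126 -1.49371392 12.06995029] [-0.18616203  1.07232543  0.06314118]
```

Contact carries about 16 N with almost no moment about x, so both ends are bearing. Releasing and withdrawing.

>>> {"api": "servo_tool", "payload": {
  "deltas": [
    [0, 0, 0, 0, 0, 0, 0.6],
    [0, 0, 0, 0, 0, 0, 0.75],
    [0, 0, 0, 0, 0, 0, 0.75],
    [0, 0, 0, 0, 0, 0, 0.75],
    [0, 0, 0.3, 0, 0, 0, 0.75],
    [0, 0, 1, 0, 0, 0, 0.75],
    [0, 0, 2, 0, 0, 0, 0.75],
    [0, 0, 3, 0, 0, 0, 0.75],
    [0, 0, 4, 0, 0, 0, 0.75],
    [-4, -2, 5, 0, 0, 0, 0.75],
    [-4, -2, 5, 0, 0, 0, 0.75],
    [-4, -2, 5, 0, 0, 0, 0.75],
    [-4, -2, 5, 0, 0, 0, 0.75],
    [-4, -2, 5, 0, 0, 0, 0.75],
    [-4, -2, 5, 0, 0, 0, 0.75],
    [-4, -2, 5, 0, 0, 0, 0.75]
  ]
}}

```text
clock: 34.32
ee_pos: [0.4557, 0.0673, 0.27]
orientation: [[0.001, 1.0, 0.003], [1.0, -0.001, 0.011], [0.011, 0.003, -1.0]]
force: [0.5, 0.4, 1.1]
width: 0.0644
gripper_force: 0.0
```

```bash
python3 - <<'E'
from h import *
s=manip.state();t=camera('top');side=camera('side');print(s['clock'],s['ee_pos'])
cv2.imwrite('pics/F.png',np.hstack([cv2.resize(t['img'][140:320,120:470],(500,300)),cv2.resize(side['img'][80:250,180:360],(300,300))]))
h=cv2.cvtColor(t['img'],cv2.COLOR_BGR2HSV);m=((h[...,2]>150)&(h[...,1]<60)).astype(np.uint8);m[:185]=0;m[235:]=0;m[:,320:]=0;m[:,:165]=0
k=max(cv2.findContours(m,0,2)[0],key=cv2.contourArea);r=cv2.minAreaRect(k);print(r,onz(t,*r[0],.078))
E
```

```text
34.3167 [0.45569912 0.06733667 0.27001822]
((246.0, 207.0), (18.0, 118.0), 90.0) [0.6181595  0.14832253 0.078     ]
```

View pics/F.png

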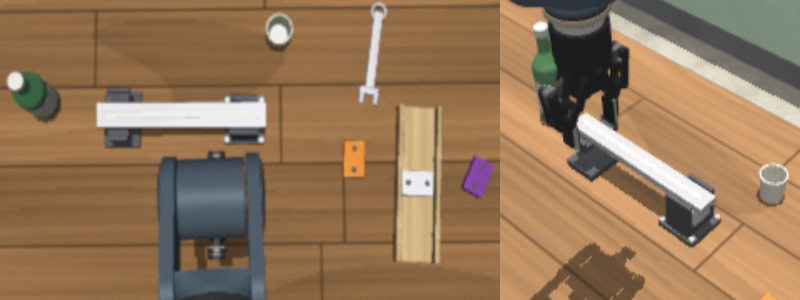

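The rail lies across both supports, centred at (0.618, 0.148) and square, between the saddle's cheeks. The mid plate is still in the rack, and the bottle, cup and wrench are where they were. The arm is clear, so I'm handing in.

```bash
python3 -c "
from h import *
print(finish_job())"
```

```text
the job is handed in; nothing more can be done
None
```

The job is handed in: the thick and thin plates (32 mm against the measured 34.6 mm) are stacked in the saddle, the rail lies across both seats and is released, and the mid plate was left in the rack.

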